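# Make up two television repair kits

## Task

Make up the parts trays for two television repairs: the green control board and the orange capacitor go into the blue tray, the tan power board and the black speaker into the yellow tray. Set each part down gently in a free spot flat on the tray's floor, right way up (the capacitor standing), not touching the screw tin or the other part in that tray; never let a part drop. Leave the two screw tins and the blue capacitor standing where they are.

Things in the scene. Friction and masses are not known exactly. Their poses are not given: they have to be found in the camera images.
- blue_tray: Blue open square job tray, 200 x 200 mm outside, 24 mm high, walls and floor 4 mm thick (192 x 192 mm inside), fixed on the silver back panel of a television lying face down (panel top at z = 0.010). Origin: centre of its underside; inner floor 4 mm above it; x and y along its sides, z up. A screw tin stands in it.
- yellow_tray: Yellow open square job tray, 200 x 200 mm outside, 24 mm high, walls and floor 4 mm thick (192 x 192 mm inside), fixed on the silver back panel of a television lying face down (panel top at z = 0.010). Origin: centre of its underside; inner floor 4 mm above it; x and y along its sides, z up. A screw tin stands in it.
- control_board: Green circuit board, 80 (x) by 56 mm (y), 6.5 mm high with spacers. Grip the dark heat sink at its middle: 28 x 28 mm, top 34 mm above the underside. Board beside it along y is free for fingertips; 15 mm high connectors at both x ends. 60-120 g. Starts loose on the silver panel (top at z = 0.010), between the trays. Origin: centre of the underside, z up.
- power_board: Tan circuit board, 90 (x) by 60 mm (y), 6.5 mm high with spacers. Grip the brown and yellow transformer at its middle: 36 (x) by 30 mm (y), top 36 mm above the underside, across the 30 mm. Board beside it along y is free for fingertips; parts to 19 mm high at both x ends. 120-240 g. Starts loose on the silver panel (top at z = 0.010), between the trays. Origin: centre of the underside, z up.
- speaker: Black oblong speaker module, a box 100 (x) by 32 (y) by 32 mm high, with a round grey cone on top. 110-210 g. Starts loose on the silver panel (top at z = 0.010), between the trays. Origin: centre of the underside, z up.
- orange_capacitor: Orange-sleeved capacitor: upright can, 30 mm diameter, 45 mm high, silver top. 40-80 g. Starts loose on the silver panel (top at z = 0.010), between the trays. Origin: centre of the underside, z up.
- blue_capacitor: Blue-sleeved capacitor: upright can, 30 mm diameter, 45 mm high, silver top. 60 g. Not needed; stays where it is. Starts loose on the silver panel (top at z = 0.010), between the trays. Origin: centre of the underside, z up.
- steel_tin: Plain steel screw tin, round, 46 mm diameter, 26 mm high (screws to 29 mm), loose in the blue tray; stays where it is. Origin: centre of the underside, z up. 160 g.
- red_tin: Red screw tin, round, 46 mm diameter, 26 mm high (screws to 29 mm), loose in the yellow tray; stays where it is. Origin: centre of the underside, z up. 160 g.
Not all that is in view belongs to the job. There is more than one size of the blue_capacitor; the one meant has the size given above.

How it is judged (in metres and radians):
At the end, for the whole second after the job is handed in: Each part in its tray: origin within 90 mm of the tray centre along both sides, on the floor (1 to 8 mm above the tray origin), tilt under 0.1 rad, at rest (20 mm/s), touching neither tin nor other part. Tins and blue capacitor upright, within 12 mm of their starts (x of control_board in the frame of blue_tray between -0.09 and 0.09 m and y of control_board in the frame of blue_tray between -0.09 and 0.09 m and z of control_board in the frame of blue_tray between 0.001 and 0.008 m and angle between each of control_board, orange_capacitor, power_board, speaker, steel_tin, red_tin, blue_capacitor's own z axis and vertical below 0.1 rad and linear speed of each of control_board, orange_capacitor, power_board, speaker below 0.02 m/s and contact force between each of control_board, orange_capacitor and steel_tin below 0.05 N and x of orange_capacitor in the frame of blue_tray between -0.09 and 0.09 m and y of orange_capacitor in the frame of blue_tray between -0.09 and 0.09 m and z of orange_capacitor in the frame of blue_tray between 0.001 and 0.008 m and x of power_board in the frame of yellow_tray between -0.09 and 0.09 m and y of power_board in the frame of yellow_tray between -0.09 and 0.09 m and z of power_board in the frame of yellow_tray between 0.001 and 0.008 m and contact force between each of power_board, speaker and red_tin below 0.05 N and x of speaker in the frame of yellow_tray between -0.09 and 0.09 m and y of speaker in the frame of yellow_tray between -0.09 and 0.09 m and z of speaker in the frame of yellow_tray between 0.001 and 0.008 m and contact force between control_board and orange_capacitor below 0.05 N and contact force between power_board and speaker below 0.05 N and distance of each of steel_tin, red_tin, blue_capacitor from where it was at the start of the episode below 0.012 m).
It fails at once if a screw tin or the blue capacitor was moved by more than 12 mm or tipped (distance of any of steel_tin, red_tin, blue_capacitor from where it was at the start of the episode above 0.012 m or angle between any of steel_tin, red_tin, blue_capacitor's own z axis and vertical above 0.3 rad).
It fails at once if the control board was dropped or thrown: let go more than about 30 mm up (height (world z) of control_board above 0.045 m and contact force between the fingers and control_board below 0.02 N).
It fails at once if the orange capacitor was dropped or thrown: let go more than about 30 mm up (height (world z) of orange_capacitor above 0.045 m and contact force between the fingers and orange_capacitor below 0.02 N).
It fails at once if the power board was dropped or thrown: let go more than about 30 mm up (height (world z) of power_board above 0.045 m and contact force between the fingers and power_board below 0.02 N).
It fails at once if the speaker was dropped or thrown: let go more than about 30 mm up (height (world z) of speaker above 0.045 m and contact force between the fingers and speaker below 0.02 N).
It also fails if it takes over 99 s, if anything falls off the work surface, if the arm or the gripper's body presses on something with over 40 N, if the wrist force passes 120 N, or if a joint passes its speed limit or range.

## Robot

A 6-joint arm with a two-finger parallel gripper is mounted at the origin on the work surface. World frame = base frame: x ahead of the robot, y to its left, z up, the work surface at z = 0. Lengths are in m, angles in degrees, forces in N, time in s.
With the tool pointing down it reaches from about 0.375 to 0.9 m from the base axis. Payload 3.1 kg.
Tool frame: the origin (TCP) lies on the centre line of the jaws, within the pads' length; the fingertips stand 17 mm ahead of it and the grasp point (between the pads) lies 2 mm behind it; z points along the fingers, y is the line along which they close (so a half turn about z gives the same grasp; the last joint's range is limited). The gripper opens to 87 mm and grips with 3 to 60 N. Pads are 19 mm wide; open, the fingers measure 117 mm over their backs; the gripper's body (75 mm by 190 mm) begins 51 mm behind the grasp point.
Start: joints at [58.528, 30.224, 82.088, -0, 67.689, -10.227], TCP at [0.226, 0.583, 0.24] pointing down, gripper open.
Joint ranges: [-176.69, 176.69], [-43.24, 126.21], [12.49, 139.97], [-82, 262], [0, 151.66], [-163.58, 163.58]. Speed limits (degrees/s): [159.86, 159.86, 180, 180, 180, 180].

## Interface

Orientations are given as a 3x3 rotation matrix whose columns are the frame's x, y, z axes.
In Python, from rig import bot, imaging, finder gives the robot as it stands. The module is installed in compiled form; this text tells all that it offers.
- The arm moves only by the tool play_rows, never from a script. Its argument "motion" is a list that holds one entry, the list of rows, each a list of 6 numbers: the shift along the tool's x, y, z in parts of the range, where 1.0 means 1 m, then the turn, a rotation vector about the tool's x, y, z in parts of the range, where 1.0 means 60 degrees. In form: [[[dx, dy, dz, wx, wy, wz], ...]]. A call has 1 to 8 rows; each row is the pose to reach, as a shift and turn from the pose commanded when the call began, along the tool's axes at that moment; what a row does not reach only later rows make up. A row lasts 1/12 s, in which the tool goes at most 41.7 mm and 7.16 degrees, less where a joint would pass 70% of its speed; a pose out of reach is approached as far as the arm can. No shift or turn number may pass 1 either way. A call with a gripper value outside its range is refused whole. "fingers" is the finger opening in m, from 0 to 0.087, set as the call begins (left out, the last holds). The fingers move at their own pace and stop on an object; the grip force is fixed at half the most. Time passes only in rows, so rows that repeat a pose let the fingers close. It gives the time, the measured TCP pose, the force, the opening and the grip force at its end, in the units of the state.
- bot.read_state(): the state, without advancing time (a new reading comes with each control period).
- imaging.capture(name): name is "scene" or "side" or "wrist"; returns a dict with "frame" (480x640x3 uint8, red, green, blue), "camera_matrix" (3x3 intrinsics, pixels), "R" (3x3) and "t" (3): a world point X has camera coordinates R X + t. Camera axes: x right, y down, z forward; pixel columns grow to the right and rows downward; lengths in m; the calibration is good to about 2 mm. A picture is of the moment at which its call begins. There is no depth.
- bot.hand_in(): hands the job in; it is judged then, once.
Trained networks look in the newest picture that a camera, given by its name, has taken for a name from the list of things; names that differ only in an ending like _2 or _b are one class to them, and where a whole thing is asked for, a point or a joint stands for the part that bears it (a point fixed in the world has none). Each returns a list of dicts, best first, with "confidence" (0 to 1); they miss things now and then, are a little off and sometimes report something else, mostly with a low value. They report only what shows in the picture. A call takes as long as a camera call. They do not tell look-alikes from the thing itself.
- finder.recognise(camera, name): "at" ([x, y, z] in m, in world coordinates, good to about 4 mm: the middle of the surface that is visible of it).
- finder.outline_of(camera, name): "pixels" (480x640 bool, what is visible of it).
The state is a dict: "time_s": time; "joint_positions": joint angles; "qvel": joint speeds; "tau": joint torques, N m; "position": TCP position; "tcp_rot": TCP orientation; "force": force on the tool from outside, world axes, zero at the start; "moment": the same for the moment, N m; "opening": opening from 0.0 (shut) to 1.0 (fully open); "grasp_force": force on a finger pad.
Only numpy, scipy, OpenCV 4.12 (cv2) and the standard library are available. Lean on these libraries where they do the work, as an engineer would, in place of code of your own. Each camera call takes 0.05 s, during which the arm holds its last target. There are 200 camera calls.

## Working session

There is one attempt and no reset: what is moved stays moved. The work goes in short steps, Python scripts to look and compute and a tool call to move; the robot and the scene stay as the last step left them, time stands still between calls to the robot, and variables do not carry over. Pictures are saved under pics/ and viewed, at most 14 in all, crops included, and the job is handed in when it is done.

Besides the shell and the picture viewer there is one more tool, called after "Emit:" as name(argument=value, ...), one argument or row to a line, values as JSON. play_rows: Moves the arm, as the interface text tells. Its arguments: {"type":"object","properties":{"motion":{"type":"array"},"fingers":{"type":"number"}},"required":["motion"]}

```bash
mkdir -p pics
cat > h.py <<'E'
import numpy as np, cv2
from rig import bot, imaging, finder
def snap(c,fn=None):
    d=imaging.capture(c)
    if fn: cv2.imwrite('pics/'+fn,cv2.cvtColor(d['frame'],cv2.COLOR_RGB2BGR))
    return d
def unproj(d,uv,z):
    K=np.array(d['camera_matrix']);R=np.array(d['R']);t=np.array(d['t'])
    c=-R.T@t; r=R.T@np.linalg.inv(K)@np.array([uv[0],uv[1],1.]); return c+r*(z-c[2])/r[2]
def proj(d,X):
    K=np.array(d['camera_matrix']);p=K@(np.array(d['R'])@np.array(X)+np.array(d['t']));return p[:2]/p[2]
E
python3 - <<'E'
from h import *
s=bot.read_state();print(s['time_s'],s['position'],np.round(s['tcp_rot'],3).tolist())
for c in ['scene','side','wrist']:
    d=snap(c,c+'0.png'); print(c,(-np.array(d['R']).T@np.array(d['t'])).round(3))
    if c=='wrist': continue
    for n in "blue_tray yellow_tray control_board power_board speaker orange_capacitor blue_capacitor steel_tin red_tin".split():
        print(n,[(round(o['confidence'],2),np.round(o['at'],3).tolist(),proj(d,o['at']).round().tolist()) for o in finder.recognise(c,n)])
E
```

```text
0.0 [0.22608518 0.5819524  0.23857518] [[-0.932, 0.362, -0.001], [0.362, 0.932, -0.002], [0.0, -0.002, -1.0]]
scene [ 1.2   -0.409  0.578]
blue_tray [(0.59, [0.485, -0.295, 0.01], [182.0, 295.0])]
yellow_tray [(0.93, [0.488, 0.288, 0.013], [420.0, 215.0]), (0.37, [0.483, -0.296, 0.014], [181.0, 293.0])]
control_board [(0.85, [0.455, 0.062, 0.022], [334.0, 231.0])]
power_board [(0.81, [0.681, -0.092, 0.021], [328.0, 314.0])]
speaker [(0.57, [0.463, -0.075, 0.041], [281.0, 243.0])]
orange_capacitor [(0.84, [0.566, -0.015, 0.044], [331.0, 257.0])]
blue_capacitor [(0.83, [0.256, 0.245, 0.04], [353.0, 173.0]), (0.8, [0.694, 0.089, 0.04], [413.0, 277.0]), (0.63, [0.681, -0.099, 0.019], [324.0, 316.0])]
steel_tin [(0.65, [0.514, -0.233, 0.038], [217.0, 281.0])]
red_tin [(0.83, [0.564, 0.276, 0.043], [440.0, 219.0])]
side [ 0.202 -0.522  0.599]
blue_tray [(0.62, [0.486, -0.295, 0.017], [448.0, 421.0])]
yellow_tray [(0.94, [0.486, 0.284, 0.013], [280.0, 186.0])]
control_board [(0.66, [0.444, 0.066, 0.018], [304.0, 255.0]), (0.16, [0.551, 0.276, 0.039], [311.0, 170.0])]
power_board [(0.64, [0.664, -0.105, 0.022], [469.0, 279.0])]
speaker [(0.91, [0.44, -0.075, 0.04], [338.0, 303.0])]
orange_capacitor [(0.75, [0.552, -0.018, 0.044], [384.0, 256.0])]
blue_capacitor [(0.67, [0.679, 0.091, 0.047], [413.0, 200.0]), (0.65, [0.241, 0.24, 0.047], [162.0, 216.0])]
steel_tin [(0.8, [0.493, -0.234, 0.037], [427.0, 372.0])]
red_tin []
wrist [0.15  0.613 0.384]
```

View pics/scene0.png

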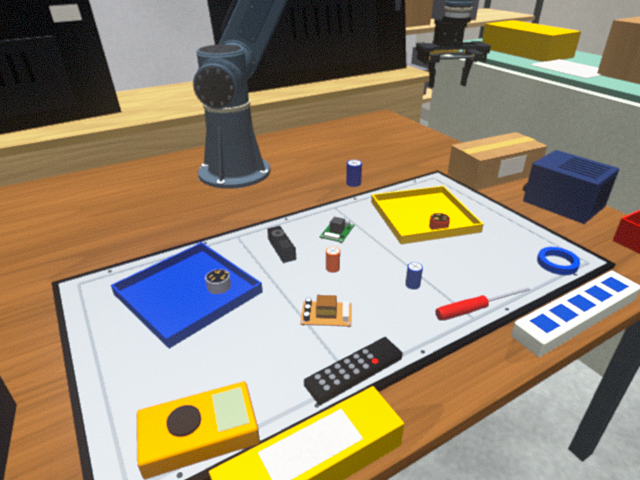

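View pics/side0.png

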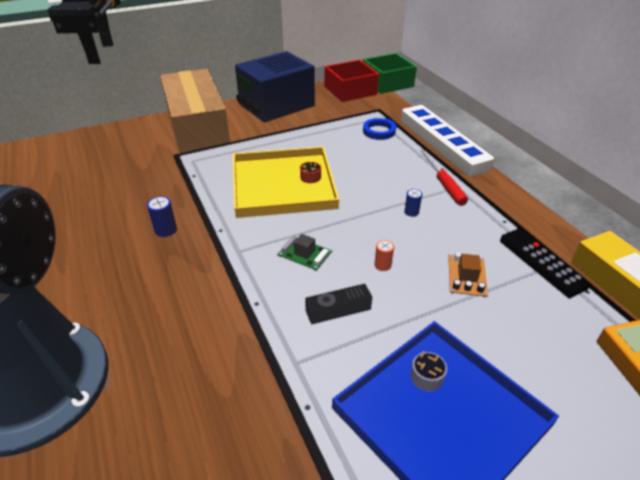

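The candidates in the scene view:
- Blue capacitors: one on the panel at (413,277) and a bigger look-alike on the wood at (353,173). Both stay put.
- Orange capacitor at (331,257). It's the only one.
- Green control board at (334,231).
- Tan power board at (328,314).
- Black speaker at (281,243). The remote at (353,370) could be mistaken for it, as it's black with buttons.
- Steel tin at (217,281) and red tin at (440,219).

The blue tray is turned by a large angle. Next I'll take the wrist camera over the middle.

```bash
cat >> h.py <<'E'
def go(*targets):
    "targets (x,y,z,yaw of tool x deg), each its own call, planned from measured pose"
    s=bot.read_state();p=np.array(s['position']);R=np.array(s['tcp_rot'])
    y0=np.degrees(np.arctan2(R[1,0],R[0,0]));print('t',round(s['time_s'],2),'at',p.round(4),'yaw',round(y0,2),'open',round(s['opening'],3),'gf',s['grasp_force'],'F',np.round(s['force'],1))
    from math import cos,sin,radians
    for T in targets:
        dy=(T[3]-y0+180)%360-180
        a=radians(y0);D=np.array(T[:3])-p
        sh=np.array([cos(a)*D[0]+sin(a)*D[1], sin(a)*D[0]-cos(a)*D[1], -D[2]])
        print('row',sh.round(4).tolist(),[0,0,round(-dy,1)],'len',round(np.linalg.norm(D),3))
        p=np.array(T[:3]);y0=T[3]
E
python3 -c "
from h import *
go((.42,.25,.32,180),(.45,.0,.34,180))"
```

```text
t 1.05 at [0.2265 0.5825 0.2396] yaw 158.75 open 1.004 gf 0.0 F [0.4 0.8 0.2]
row [-0.3009, -0.2398, -0.0804] [0, 0, np.float64(-21.2)] len 0.393
row [-0.03, -0.25, -0.02] [0, 0, 0] len 0.253
```

The manual's scale: turns go in shares of 60 degrees. Converting my numbers, -21.2 degrees / 60 = -0.3533.

Emit:
play_rows(
  motion=[
    [[-0.301,-0.24,-0.08,0,0,-0.3533],[-0.301,-0.24,-0.08,0,0,-0.3533],[-0.301,-0.24,-0.08,0,0,-0.3533],[-0.301,-0.24,-0.08,0,0,-0.3533],[-0.301,-0.24,-0.08,0,0,-0.3533],[-0.301,-0.24,-0.08,0,0,-0.3533],[-0.301,-0.24,-0.08,0,0,-0.3533],[-0.301,-0.24,-0.08,0,0,-0.3533]],
  ],
)

```text
time_s: 1.72
position: [0.3891, 0.3023, 0.3072]
tcp_rot: [[-1.0, 0.001, 0.001], [0.001, 1.0, 0.0], [-0.001, 0.0, -1.0]]
force: [-0.2, -0.4, -0.3]
opening: 0.999
grasp_force: 0.0
```

```bash
python3 -c "
from h import *
go((.44,.25,.34,180),(.46,.0,.35,180))"
```

```text
t 1.72 at [0.3891 0.3023 0.3072] yaw 179.97 open 0.999 gf 0.0 F [-0.2 -0.4 -0.3]
row [-0.0509, -0.0522, -0.0328] [0, 0, np.float64(-0.0)] len 0.08
row [-0.02, -0.25, -0.01] [0, 0, 0] len 0.251
```

Emit:
play_rows(
  motion=[
    [[-0.051,-0.052,-0.033,0,0,0],[-0.051,-0.052,-0.033,0,0,0],[-0.051,-0.052,-0.033,0,0,0],[-0.051,-0.052,-0.033,0,0,0]],
  ],
)

```text
time_s: 2.05
position: [0.4413, 0.2508, 0.3405]
tcp_rot: [[-1.0, 0.005, 0.003], [0.005, 1.0, 0.001], [-0.003, 0.001, -1.0]]
force: [0.4, 0.0, -0.1]
opening: 1.001
grasp_force: 0.0
```

```bash
python3 -c "
from h import *
d=snap('wrist','w1.png')
for u in [(0,0),(640,0),(0,480),(640,480)]: print(unproj(d,u,.01).round(3))
np.save('w1.npy',{k:np.array(d[k]) for k in d},allow_pickle=True)
"
```

```text
[ 0.208 -0.135  0.01 ]
[0.211 0.647 0.01 ]
[ 1.007 -0.368  0.01 ]
[1.017 0.878 0.01 ]
```

View pics/w1.png

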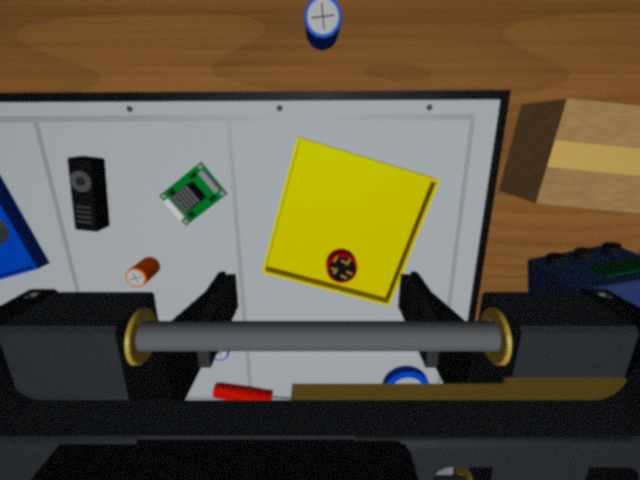

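Emit:
play_rows(
  motion=[
    [[-0.02,-0.25,-0.01,0,0,0],[-0.02,-0.25,-0.01,0,0,0],[-0.02,-0.25,-0.01,0,0,0],[-0.02,-0.25,-0.01,0,0,0],[-0.02,-0.25,-0.01,0,0,0],[-0.02,-0.25,-0.01,0,0,0],[-0.02,-0.25,-0.01,0,0,0],[-0.02,-0.25,-0.01,0,0,0]],
  ],
)

```text
time_s: 2.77
position: [0.4587, 0.0014, 0.3488]
tcp_rot: [[-1.0, 0.004, -0.002], [0.004, 1.0, 0.001], [0.002, 0.001, -1.0]]
force: [0.1, 0.0, -0.7]
opening: 1.0
grasp_force: 0.0
```

```bash
python3 -c "
from h import *
d=snap('wrist','w2.png')
for u in [(0,0),(640,0),(0,480),(640,480)]: print(unproj(d,u,.01).round(3))
np.save('w2.npy',{k:np.array(d[k]) for k in d},allow_pickle=True)
for n in 'control_board power_board speaker orange_capacitor blue_capacitor'.split():
        print(n,[(round(o['confidence'],2),np.round(o['at'],3).tolist(),proj(d,o['at']).round().tolist()) for o in finder.recognise('wrist',n)])
"
```

```text
[ 0.221 -0.392  0.01 ]
[0.224 0.406 0.01 ]
[ 1.032 -0.625  0.01 ]
[1.04  0.637 0.01 ]
control_board [(0.6, [0.447, 0.066, 0.019], [363.0, 182.0])]
power_board [(0.7, [0.65, -0.093, 0.02], [258.0, 309.0]), (0.21, [0.484, 0.299, 0.01], [518.0, 205.0])]
speaker [(0.92, [0.442, -0.064, 0.044], [268.0, 181.0])]
orange_capacitor [(0.9, [0.552, -0.009, 0.054], [310.0, 259.0])]
blue_capacitor [(0.82, [0.248, 0.247, 0.051], [529.0, 12.0]), (0.39, [0.671, 0.097, 0.013], [376.0, 317.0])]
```

View pics/w2.png

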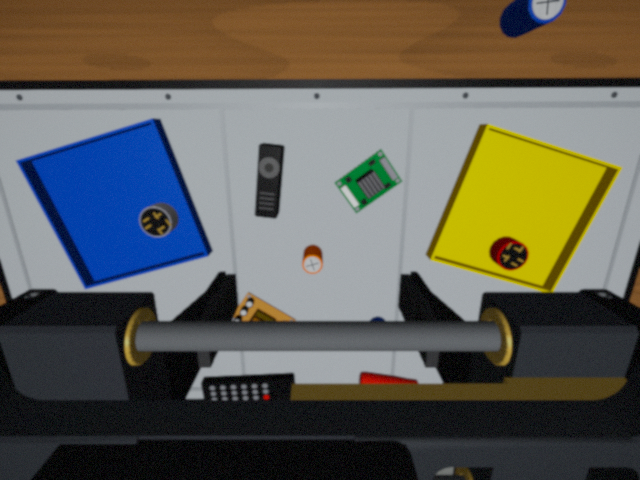

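Wrist picture w2 shows both trays, with the tins at (157,220) and (511,253). The speaker is at (268,181), the control board at (370,182) and the orange capacitor at (312,260). The power board at (262,308) is partly hidden by the gripper. I'll fit poses by matching silhouettes across all three cameras.

```bash
cat > fit.py <<'E'
from h import *
from scipy.optimize import minimize
def box(x,y,z0,z1,cx=0,cy=0): return [[cx+a*x/2,cy+b*y/2,c] for a in(-1,1) for b in(-1,1) for c in(z0,z1)]
def cyl(r,h): return [[r*np.cos(a),r*np.sin(a),c] for a in np.linspace(0,6.28,25)[:-1] for c in(0,h)]
M=dict(blue_tray=box(.2,.2,0,.024),yellow_tray=box(.2,.2,0,.024),control_board=box(.08,.056,0,.0065)+box(.028,.028,0,.034)+box(.074,.046,0,.015),
 power_board=box(.09,.06,0,.0065)+box(.036,.03,0,.036)+box(.08,.05,0,.017),speaker=box(.1,.032,0,.032),orange_capacitor=cyl(.015,.045),blue_capacitor=cyl(.015,.045),
 steel_tin=cyl(.023,.026),red_tin=cyl(.023,.026))
def hull(m):
    m=cv2.morphologyEx(m.astype(np.uint8),cv2.MORPH_OPEN,np.ones((3,3)))
    c,_=cv2.findContours(m,cv2.RETR_EXTERNAL,cv2.CHAIN_APPROX_NONE)
    return cv2.convexHull(max(c,key=cv2.contourArea))[:,0,:].astype(np.float32)
def pose(p,P,z):
    c,s=np.cos(p[2]),np.sin(p[2]);P=np.array(P);return np.c_[p[0]+c*P[:,0]-s*P[:,1],p[1]+s*P[:,0]+c*P[:,1],z+P[:,2]]
def fit(name,views,z,p0s):
    H=[(d,hull(m)) for d,m in views]
    def cost(p):
        e=0
        for d,h in H:
            g=cv2.convexHull(np.array([proj(d,X) for X in pose(p,M[name],z)],np.float32))[:,0,:]
            A,B=cv2.contourArea(h),cv2.contourArea(g);I,_=cv2.intersectConvexConvex(h,g); e+=1-I/(A+B-I+1e-9)
        return e/len(H)
    best=min((minimize(cost,p,method='Nelder-Mead',options=dict(initial_simplex=np.array([p,[p[0]+.01,p[1],p[2]],[p[0],p[1]+.01,p[2]],[p[0],p[1],p[2]+.2]]),xatol=1e-4,fatol=1e-4)) for p in p0s),key=lambda r:r.fun)
    return best
E
cat > all.py <<'E'
from fit import *
V={c:snap(c) for c in ['scene','side','wrist']}
st=dict(blue_tray=(.486,-.295),yellow_tray=(.487,.286),control_board=(.447,.066),power_board=(.665,-.1),speaker=(.442,-.07),orange_capacitor=(.552,-.012),blue_capacitor=(.68,.09),steel_tin=(.5,-.233),red_tin=(.556,.276))
for n,(x,y) in st.items():
    z=.014 if 'tin' in n else .01
    vs={}
    for c in V:
        if c=='wrist' and n in('power_board','blue_capacitor'): continue
        for o in finder.outline_of(c,n):
            m=o['pixels']; u=proj(V[c],(x,y,z+.02)); ys,xs=np.nonzero(m)
            if len(xs) and np.hypot(xs.mean()-u[0],ys.mean()-u[1])<30: vs[c]=(V[c],m);break
    a0=[0] if M[n] is M['orange_capacitor'] or 'tin' in n or 'cap' in n else [0,.4,.8,1.2,1.6,2,2.4,2.8]
    for k in [list(vs)]+[[c] for c in vs]:
        r=fit(n,[vs[c] for c in k],z,[(x,y,a) for a in a0])
        print(n,k,r.x[:2].round(4),round(np.degrees(r.x[2])%180,1),round(r.fun,3))
E
python3 all.py
```

```text
blue_tray ['scene', 'side', 'wrist'] [ 0.4842 -0.2833] 105.3 0.053
blue_tray ['scene'] [ 0.4843 -0.2842] 15.5 0.014
blue_tray ['side'] [ 0.4854 -0.2822] 15.4 0.121
blue_tray ['wrist'] [ 0.4837 -0.2832] 105.4 0.007
yellow_tray ['scene', 'side', 'wrist'] [0.4945 0.2915] 163.3 0.02
yellow_tray ['scene'] [0.4945 0.291 ] 163.3 0.007
yellow_tray ['side'] [0.4956 0.2947] 73.3 0.011
yellow_tray ['wrist'] [0.4939 0.2916] 163.5 0.012
control_board ['scene', 'side', 'wrist'] [0.4477 0.0744] 128.2 0.125
control_board ['scene'] [0.446  0.0751] 131.8 0.169
control_board ['side'] [0.4486 0.0762] 119.2 0.1
control_board ['wrist'] [0.4485 0.0734] 125.3 0.05
power_board ['scene', 'side'] [ 0.6729 -0.0895] 54.6 0.095
power_board ['scene'] [ 0.6701 -0.0892] 55.9 0.067
power_board ['side'] [ 0.676  -0.0853] 54.7 0.065
speaker ['scene', 'side', 'wrist'] [ 0.4443 -0.0661] 172.4 0.077
speaker ['scene'] [ 0.4456 -0.067 ] 171.2 0.085
speaker ['side'] [ 0.447  -0.0631] 173.7 0.082
speaker ['wrist'] [ 0.4443 -0.0661] 172.4 0.046
orange_capacitor ['scene', 'side', 'wrist'] [ 0.5587 -0.0068] 4.3 0.139
orange_capacitor ['scene'] [ 0.5576 -0.0068] 4.4 0.162
orange_capacitor ['side'] [ 0.5605 -0.0042] 16.6 0.085
orange_capacitor ['wrist'] [ 0.5573 -0.0074] 173.9 0.144
blue_capacitor ['scene', 'side'] [0.6847 0.0985] 0.8 0.13
blue_capacitor ['scene'] [0.682 0.101] 171.8 0.117
blue_capacitor ['side'] [0.6884 0.1032] 15.8 0.124
steel_tin ['scene', 'side', 'wrist'] [ 0.4999 -0.2278] 6.2 0.106
steel_tin ['scene'] [ 0.499  -0.2278] 6.2 0.112
steel_tin ['side'] [ 0.501  -0.2261] 4.3 0.076
steel_tin ['wrist'] [ 0.4993 -0.2272] 0.6 0.114
red_tin ['scene', 'side', 'wrist'] [0.554  0.2863] 15.5 0.146
red_tin ['scene'] [0.5501 0.2891] 6.9 0.21
red_tin ['side'] [0.5566 0.29  ] 177.6 0.103
red_tin ['wrist'] [0.5543 0.2851] 1.5 0.102
```

```bash
cat >> fit.py <<'E'
def refit(n,x,y,yaw,z=.01):
    d=snap('wrist');o=[o for o in finder.outline_of('wrist',n) if np.hypot(*(np.mean(np.nonzero(o['pixels'])[::-1],1)-proj(d,(x,y,z+.02))))<60]
    if not o: print('none');return d
    a=np.radians(yaw);r=fit(n,[(d,o[0]['pixels'])],z,[(x,y,a),(x,y,a+.15),(x,y,a-.15)]);print(n,r.x[:2].round(4),np.degrees(r.x[2]).round(1),round(r.fun,3));return d
def tl(tray,x,y):
    X,Y,a={'b':(.484,-.2833,15.4),'y':(.4943,.2916,-16.6)}[tray];a=np.radians(a)
    return round(X+np.cos(a)*x-np.sin(a)*y,4),round(Y+np.sin(a)*x+np.cos(a)*y,4)
E
python3 -c "
from fit import *
print('cb',tl('b',.02,-.048),'cap',tl('b',-.055,.045),'spk',tl('y',-.056,0),'pb',tl('y',0,-.045))
go((.448,.074,.17,126))"
```

```text
cb (np.float64(0.516), np.float64(-0.3243)) cap (np.float64(0.419), np.float64(-0.2545)) spk (np.float64(0.4406), np.float64(0.3076)) pb (np.float64(0.4814), np.float64(0.2485))
t 4.47 at [0.4593 0.0019 0.3495] yaw 179.96 open 1.002 gf 0.0 F [-0.6 -0.4  0.1]
row [0.0113, 0.0721, 0.1795] [0, 0, np.float64(54.0)] len 0.194
```

To row units: 54 degrees / 60 = 0.9.

Emit:
play_rows(
  motion=[
    [[0.011,0.072,0.18,0,0,0.9],[0.011,0.072,0.18,0,0,0.9],[0.011,0.072,0.18,0,0,0.9],[0.011,0.072,0.18,0,0,0.9],[0.011,0.072,0.18,0,0,0.9],[0.011,0.072,0.18,0,0,0.9],[0.011,0.072,0.18,0,0,0.9],[0.011,0.072,0.18,0,0,0.9]],
  ],
  fingers=0.055,
)

```text
time_s: 5.13
position: [0.4481, 0.0743, 0.1687]
tcp_rot: [[-0.583, 0.812, -0.002], [0.812, 0.583, 0.0], [0.001, -0.001, -1.0]]
force: [0.1, 0.1, 0.2]
opening: 0.643
grasp_force: 0.0
```

```bash
python3 -c "
from fit import *
d=refit('control_board',.448,.074,126)
cv2.imwrite('pics/cb.png',cv2.cvtColor(d['frame'],cv2.COLOR_RGB2BGR))
go((.448,.074,.039,126))"
```

```text
control_board [0.4478 0.0737] 125.8 0.016
t 5.23 at [0.4485 0.0741 0.1693] yaw 125.99 open 0.638 gf 0.0 F [-0.2  0.   0. ]
row [0.0003, -0.0005, 0.1303] [0, 0, np.float64(-0.0)] len 0.13
```

View pics/cb.png

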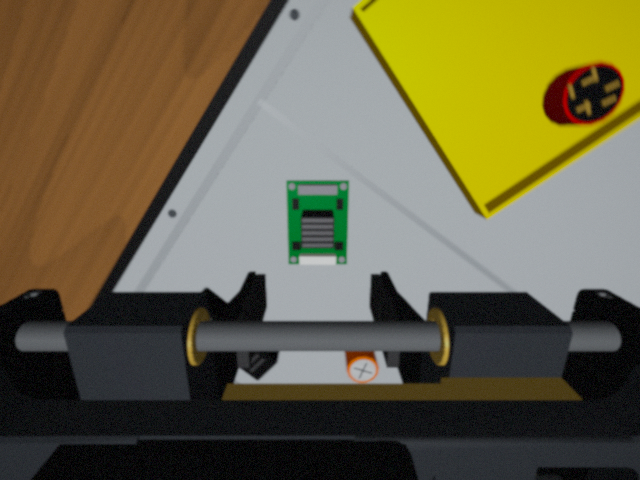

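The crop shows the green board at (318,225), centred between the fingers and aligned with them. The fit is very good, so I'll descend and grip.

Emit:
play_rows(
  motion=[
    [[0,0,0.035,0,0,0],[0,0,0.07,0,0,0],[0,0,0.1,0,0,0],[0,0,0.118,0,0,0],[0,0,0.127,0,0,0],[0,0,0.13,0,0,0],[0,0,0.13,0,0,0]],
  ],
)

```text
time_s: 5.82
position: [0.4486, 0.0739, 0.0394]
tcp_rot: [[-0.588, 0.809, -0.0], [0.809, 0.588, 0.0], [0.0, -0.0, -1.0]]
force: [-0.4, 0.6, -0.0]
opening: 0.634
grasp_force: 0.0
```

Emit:
play_rows(
  motion=[
    [[0,0,0,0,0,0],[0,0,0,0,0,0],[0,0,0,0,0,0],[0,0,0,0,0,0],[0,0,0,0,0,0],[0,0,0,0,0,0]],
  ],
  fingers=0.0,
)

```text
time_s: 6.32
position: [0.4486, 0.0739, 0.0401]
tcp_rot: [[-0.587, 0.809, 0.001], [0.809, 0.587, -0.0], [-0.001, 0.001, -1.0]]
force: [-1.2, 0.6, 5.1]
opening: 0.318
grasp_force: 30.0
```

Emit:
play_rows(
  motion=[
    [[0,0,-0.01,0,0,0],[0,0,-0.03,0,0,0],[0,0,-0.06,0,0,0],[0,0,-0.09,0,0,0],[0,0,-0.09,0,0,0]],
  ],
)

```text
time_s: 6.73
position: [0.451, 0.0739, 0.1336]
tcp_rot: [[-0.587, 0.809, 0.009], [0.809, 0.587, -0.001], [-0.006, 0.007, -1.0]]
force: [0.7, -0.1, -0.1]
opening: 0.322
grasp_force: 30.0
```

```bash
python3 -c "
from h import *
go((.516,-.324,.12,195.4))"
```

```text
t 6.73 at [0.451  0.0739 0.1336] yaw 125.97 open 0.322 gf 29.999936521053314 F [ 0.7 -0.1 -0.1]
row [-0.3602, -0.1811, 0.0136] [0, 0, np.float64(-69.4)] len 0.403
```

To row units: -45 degrees / 60 = -0.75.

Emit:
play_rows(
  motion=[
    [[-0.015,-0.008,0,0,0,-0.05],[-0.045,-0.023,0,0,0,-0.15],[-0.08,-0.04,0,0,0,-0.25],[-0.115,-0.058,0,0,0,-0.35],[-0.15,-0.075,0,0,0,-0.45],[-0.185,-0.093,0,0,0,-0.55],[-0.215,-0.108,0,0,0,-0.65],[-0.235,-0.118,0,0,0,-0.75]],
  ],
)

```text
time_s: 7.4
position: [0.4913, -0.1893, 0.1289]
tcp_rot: [[-0.988, 0.154, 0.001], [0.154, 0.988, -0.001], [-0.001, -0.001, -1.0]]
force: [0.2, 0.1, -1.0]
opening: 0.321
grasp_force: 30.0
```

```bash
python3 -c "
from h import *
go((.516,-.324,.12,195.4))"
```

```text
t 7.4 at [ 0.4913 -0.1893  0.1289] yaw 171.12 open 0.321 gf 29.999820291996002 F [ 0.2  0.1 -1. ]
row [-0.0452, -0.1293, 0.0089] [0, 0, np.float64(-24.3)] len 0.137
```

To row units: -24.3 degrees / 60 = -0.405.

Emit:
play_rows(
  motion=[
    [[-0.01,-0.03,0,0,0,-0.1],[-0.022,-0.065,0.003,0,0,-0.2],[-0.034,-0.1,0.006,0,0,-0.3],[-0.042,-0.12,0.009,0,0,-0.3833],[-0.045,-0.129,0.009,0,0,-0.405],[-0.045,-0.129,0.009,0,0,-0.405]],
  ],
)

```text
time_s: 7.9
position: [0.515, -0.3229, 0.1194]
tcp_rot: [[-0.965, -0.261, 0.001], [-0.261, 0.965, -0.001], [-0.0, -0.001, -1.0]]
force: [0.3, 0.6, -1.2]
opening: 0.316
grasp_force: 30.0
```

```bash
python3 -c "
from h import *
d=snap('wrist','b1.png')
go((.516,-.324,.0445,195.4))"
```

```text
t 7.95 at [ 0.5143 -0.3207  0.1193] yaw -164.89 open 0.322 gf 29.99965399503708 F [ 0.1  0.3 -0.3]
row [-0.0007, -0.0036, 0.0748] [0, 0, np.float64(-0.3)] len 0.075
```

View pics/b1.png

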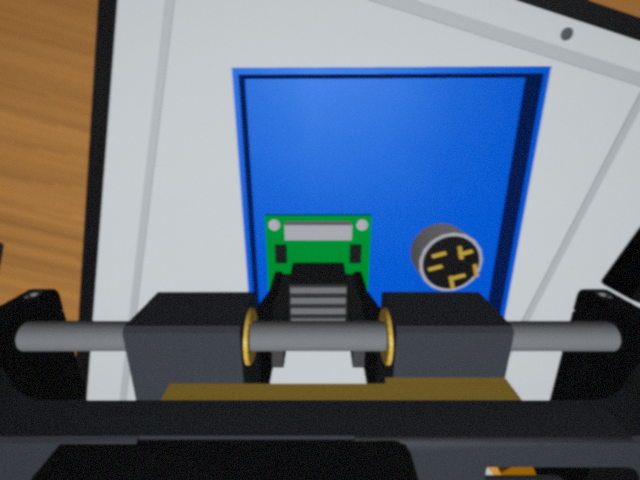

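The board is aligned with the tray and clear of the tin at (445,258). I'll lower it.

Emit:
play_rows(
  motion=[
    [[0,-0.001,0.02,0,0,0],[0,-0.002,0.045,0,0,0],[0,-0.002,0.06,0,0,0],[0,-0.002,0.068,0,0,0],[0,-0.002,0.072,0,0,0],[0,-0.002,0.0745,0,0,0],[0,-0.002,0.0745,0,0,0],[0,-0.002,0.0745,0,0,0]],
  ],
)

```text
time_s: 8.62
position: [0.516, -0.322, 0.0468]
tcp_rot: [[-0.965, -0.263, 0.001], [-0.263, 0.965, -0.001], [-0.001, -0.001, -1.0]]
force: [0.4, -0.1, -0.9]
opening: 0.318
grasp_force: 30.0
```

Emit:
play_rows(
  motion=[
    [[0,0,0.001,0,0,0],[0,0,0.002,0,0,0],[0,0,0.0025,0,0,0],[0,0,0.0025,0,0,0]],
  ],
)

```text
time_s: 8.95
position: [0.5157, -0.3222, 0.0442]
tcp_rot: [[-0.965, -0.263, 0.001], [-0.263, 0.965, -0.001], [-0.001, -0.001, -1.0]]
force: [-0.4, 0.2, 2.2]
opening: 0.319
grasp_force: 30.0
```

```bash
python3 -c "
from h import *
go((.516,-.322,.0435,195.4))"
```

```text
t 8.95 at [ 0.5157 -0.3222  0.0442] yaw -164.76 open 0.319 gf 30.000423789024353 F [-0.4  0.2  2.2]
row [-0.0003, 0.0001, 0.0007] [0, 0, np.float64(-0.2)] len 0.001
```

Emit:
play_rows(
  motion=[
    [[0,0,0,0,0,0],[0,0,0,0,0,0],[0,0,0,0,0,0],[0,0,0,0,0,0]],
  ],
  fingers=0.042,
)

```text
time_s: 9.28
position: [0.5154, -0.3219, 0.0434]
tcp_rot: [[-0.965, -0.263, -0.0], [-0.263, 0.965, 0.0], [0.0, 0.0, -1.0]]
force: [-0.5, -0.9, -0.6]
opening: 0.468
grasp_force: 0.0
```

Emit:
play_rows(
  motion=[
    [[0,0,-0.015,0,0,0],[0,0,-0.05,0,0,0],[0,0,-0.085,0,0,0],[0,0,-0.12,0,0,0],[0,0,-0.14,0,0,0]],
  ],
)

```text
time_s: 9.7
position: [0.5167, -0.323, 0.1873]
tcp_rot: [[-0.965, -0.263, 0.004], [-0.263, 0.965, -0.004], [-0.003, -0.005, -1.0]]
force: [0.8, 1.1, 1.0]
opening: 0.484
grasp_force: 0.0
```

```bash
python3 -c "
from fit import *
refit('control_board',.516,-.322,195.4,.014)
refit('steel_tin',.4999,-.2278,0,.014)
go((.558,-.007,.17,180))"
```

```text
control_board [ 0.5163 -0.322 ] 194.9 0.022
steel_tin [ 0.4996 -0.2284] -0.6 0.046
t 9.9 at [ 0.5153 -0.3218  0.1838] yaw -164.75 open 0.483 gf 0.0 F [-0.2  0.2 -1.2]
row [-0.124, 0.2925, 0.0138] [0, 0, np.float64(15.3)] len 0.318
```

To row units: 15.3 degrees / 60 = 0.255.

Emit:
play_rows(
  motion=[
    [[-0.01,0.025,0,0,0,0.0333],[-0.026,0.063,0.002,0,0,0.0833],[-0.042,0.1,0.004,0,0,0.1333],[-0.058,0.138,0.006,0,0,0.1667],[-0.074,0.176,0.008,0,0,0.2],[-0.09,0.213,0.01,0,0,0.2333],[-0.106,0.25,0.012,0,0,0.255],[-0.118,0.278,0.014,0,0,0.255]],
  ],
  fingers=0.06,
)

```text
time_s: 10.57
position: [0.5544, -0.0193, 0.1672]
tcp_rot: [[-1.0, 0.001, -0.005], [0.001, 1.0, 0.002], [0.005, 0.002, -1.0]]
force: [0.2, -0.2, -0.1]
opening: 0.688
grasp_force: 0.0
```

```bash
python3 -c "
from fit import *
refit('orange_capacitor',.558,-.007,0)
go((.558,-.007,.12,180))"
```

```text
orange_capacitor [ 0.5583 -0.0075] 5.7 0.077
t 10.67 at [ 0.5541 -0.0177  0.167 ] yaw -179.72 open 0.689 gf 0.0 F [ 0.  -0.5  0.2]
row [-0.004, 0.0106, 0.047] [0, 0, np.float64(0.3)] len 0.048
```

Emit:
play_rows(
  motion=[
    [[-0.004,0.01,0.01,0,0,0],[-0.004,0.01,0.04,0,0,0],[-0.004,0.01,0.075,0,0,0],[-0.004,0.01,0.105,0,0,0],[-0.004,0.01,0.122,0,0,0],[-0.004,0.01,0.13,0,0,0],[-0.004,0.01,0.132,0,0,0],[-0.004,0.01,0.132,0,0,0]],
  ],
)

```text
time_s: 11.33
position: [0.5599, -0.0133, 0.0366]
tcp_rot: [[-1.0, 0.002, -0.001], [0.002, 1.0, 0.0], [0.001, 0.0, -1.0]]
force: [-0.2, 0.4, 0.8]
opening: 0.689
grasp_force: 0.0
```

Emit:
play_rows(
  motion=[
    [[0,0,0,0,0,0],[0,0,0,0,0,0],[0,0,0,0,0,0],[0,0,0,0,0,0],[0,0,0,0,0,0],[0,0,0,0,0,0]],
  ],
  fingers=0.0,
)

```text
time_s: 11.83
position: [0.5605, -0.0126, 0.0382]
tcp_rot: [[-1.0, 0.001, 0.001], [0.001, 1.0, -0.0], [-0.001, -0.0, -1.0]]
force: [-0.8, 0.8, 4.3]
opening: 0.337
grasp_force: 30.0
```

Emit:
play_rows(
  motion=[
    [[0,0,-0.01,0,0,0],[0,0,-0.03,0,0,0],[0,0,-0.06,0,0,0],[0,0,-0.09,0,0,0],[0,0,-0.1,0,0,0]],
  ],
)

```text
time_s: 12.25
position: [0.5623, -0.0131, 0.1419]
tcp_rot: [[-1.0, 0.0, 0.007], [0.0, 1.0, -0.002], [-0.007, -0.002, -1.0]]
force: [-0.0, 0.0, 0.2]
opening: 0.334
grasp_force: 30.0
```

```bash
python3 -c "
from fit import *
go((.419,-.2545,.14,195.4))"
```

```text
t 12.25 at [ 0.5623 -0.0131  0.1419] yaw 179.97 open 0.334 gf 30.000066412612796 F [-0.   0.   0.2]
row [0.1432, -0.2414, 0.0019] [0, 0, np.float64(-15.4)] len 0.281
```

To row units: -15.4 degrees / 60 = -0.2567.

Emit:
play_rows(
  motion=[
    [[0.008,-0.013,0,0,0,-0.0167],[0.025,-0.042,0,0,0,-0.05],[0.043,-0.072,0,0,0,-0.0833],[0.062,-0.105,0,0,0,-0.1167],[0.082,-0.138,0,0,0,-0.15],[0.102,-0.172,0,0,0,-0.1833],[0.12,-0.203,0,0,0,-0.2167],[0.134,-0.226,0,0,0,-0.2567]],
  ],
)

```text
time_s: 12.92
position: [0.4244, -0.2408, 0.1376]
tcp_rot: [[-0.964, -0.265, -0.0], [-0.265, 0.964, -0.001], [0.0, -0.001, -1.0]]
force: [0.5, -0.8, -1.0]
opening: 0.331
grasp_force: 30.0
```

Emit:
play_rows(
  motion=[
    [[0,0,0,0,0,0],[0,0,0,0,0,0]],
  ],
)

```text
time_s: 13.08
position: [0.4252, -0.2397, 0.1376]
tcp_rot: [[-0.965, -0.261, -0.0], [-0.261, 0.965, 0.0], [-0.0, 0.0, -1.0]]
force: [0.0, -0.3, -0.8]
opening: 0.335
grasp_force: 30.0
```

```bash
python3 -c "
from fit import *
go((.419,-.2545,.042,195.4))"
```

```text
t 13.08 at [ 0.4252 -0.2397  0.1376] yaw -164.88 open 0.335 gf 29.999775239266455 F [ 0.  -0.3 -0.8]
row [0.0099, -0.0127, 0.0956] [0, 0, np.float64(-0.3)] len 0.097
```

Emit:
play_rows(
  motion=[
    [[0.006,-0.008,0.015,0,0,0],[0.01,-0.013,0.04,0,0,0],[0.01,-0.013,0.065,0,0,0],[0.01,-0.013,0.08,0,0,0],[0.01,-0.013,0.088,0,0,0],[0.01,-0.013,0.0915,0,0,0],[0.01,-0.013,0.0915,0,0,0],[0.01,-0.013,0.0915,0,0,0]],
  ],
)

```text
time_s: 13.75
position: [0.4204, -0.2535, 0.0465]
tcp_rot: [[-0.964, -0.266, 0.001], [-0.266, 0.964, -0.001], [-0.001, -0.001, -1.0]]
force: [0.2, 0.1, -0.0]
opening: 0.333
grasp_force: 30.0
```

Emit:
play_rows(
  motion=[
    [[0,0,0.001,0,0,0],[0,0,0.002,0,0,0],[0,0,0.002,0,0,0],[0,0,0.002,0,0,0]],
  ],
)

```text
time_s: 14.08
position: [0.42, -0.254, 0.0445]
tcp_rot: [[-0.964, -0.265, 0.001], [-0.265, 0.964, -0.001], [-0.0, -0.001, -1.0]]
force: [0.1, 0.0, -0.0]
opening: 0.335
grasp_force: 30.0
```

Emit:
play_rows(
  motion=[
    [[0,0,0.001,0,0,0],[0,0,0.002,0,0,0],[0,0,0.003,0,0,0],[0,0,0.003,0,0,0]],
  ],
)

```text
time_s: 14.42
position: [0.4199, -0.2539, 0.0421]
tcp_rot: [[-0.964, -0.265, 0.001], [-0.265, 0.964, -0.001], [-0.0, -0.001, -1.0]]
force: [-0.2, 0.7, 9.8]
opening: 0.335
grasp_force: 30.0
```

Emit:
play_rows(
  motion=[
    [[0,0,-0.001,0,0,0],[0,0,-0.001,0,0,0]],
  ],
)

```text
time_s: 14.58
position: [0.4199, -0.254, 0.0423]
tcp_rot: [[-0.964, -0.265, 0.0], [-0.265, 0.964, -0.0], [-0.0, -0.001, -1.0]]
force: [-0.2, -0.2, -0.7]
opening: 0.333
grasp_force: 30.0
```

Emit:
play_rows(
  motion=[
    [[0,0,0,0,0,0],[0,0,0,0,0,0],[0,0,0,0,0,0],[0,0,0,0,0,0]],
  ],
  fingers=0.045,
)

```text
time_s: 14.92
position: [0.4197, -0.2537, 0.0418]
tcp_rot: [[-0.964, -0.265, -0.0], [-0.265, 0.964, 0.0], [0.0, 0.0, -1.0]]
force: [0.7, 0.2, -0.0]
opening: 0.498
grasp_force: 0.0
```

Emit:
play_rows(
  motion=[
    [[0,0,-0.015,0,0,0],[0,0,-0.05,0,0,0],[0,0,-0.085,0,0,0],[0,0,-0.12,0,0,0],[0,0,-0.14,0,0,0]],
  ],
)

```text
time_s: 15.33
position: [0.4207, -0.2545, 0.1851]
tcp_rot: [[-0.964, -0.265, 0.003], [-0.265, 0.964, -0.003], [-0.002, -0.004, -1.0]]
force: [0.4, -0.5, 0.6]
opening: 0.517
grasp_force: 0.0
```

```bash
python3 -c "
from fit import *
refit('orange_capacitor',.42,-.254,0,.014)
refit('steel_tin',.4999,-.2278,0,.014)
go((.4443,-.0661,.17,172.4))"
```

```text
orange_capacitor [ 0.4177 -0.2545] 18.9 0.071
steel_tin [ 0.4996 -0.2283] -0.7 0.067
t 15.53 at [ 0.4197 -0.2536  0.1822] yaw -164.64 open 0.514 gf 0.0 F [-0.6 -0.3 -0.3]
row [-0.0734, 0.1743, 0.0122] [0, 0, np.float64(23.0)] len 0.19
```

To row units: 23 degrees / 60 = 0.3833.

Emit:
play_rows(
  motion=[
    [[-0.012,0.03,0,0,0,0.0667],[-0.028,0.067,0.003,0,0,0.1333],[-0.044,0.105,0.006,0,0,0.2167],[-0.058,0.14,0.009,0,0,0.3],[-0.068,0.163,0.012,0,0,0.35],[-0.073,0.174,0.012,0,0,0.3833],[-0.073,0.174,0.012,0,0,0.3833],[-0.073,0.174,0.012,0,0,0.3833]],
  ],
  fingers=0.06,
)

```text
time_s: 16.2
position: [0.4433, -0.066, 0.1687]
tcp_rot: [[-0.992, 0.13, -0.003], [0.13, 0.992, 0.001], [0.003, 0.0, -1.0]]
force: [0.8, -0.4, 0.8]
opening: 0.689
grasp_force: 0.0
```

```bash
python3 -c "
from fit import *
refit('speaker',.4443,-.0661,172.4)
go((.4443,-.0661,.033,172.4))"
```

```text
speaker [ 0.4447 -0.0663] 173.3 0.032
t 16.3 at [ 0.444  -0.0674  0.1693] yaw 172.36 open 0.687 gf 0.0 F [ 0.3 -0.3  0.2]
row [-0.0002, 0.0013, 0.1363] [0, 0, np.float64(-0.0)] len 0.136
```

To row units: -1 degrees / 60 = -0.0167.

Emit:
play_rows(
  motion=[
    [[0,0.001,0.035,0,0,0],[0,0.001,0.07,0,0,-0.0167],[0,0.001,0.103,0,0,-0.0167],[0,0.001,0.122,0,0,-0.0167],[0,0.001,0.13,0,0,-0.0167],[0,0.001,0.133,0,0,-0.0167],[0,0.001,0.133,0,0,-0.0167]],
  ],
)

```text
time_s: 16.88
position: [0.4443, -0.0665, 0.0367]
tcp_rot: [[-0.993, 0.117, -0.0], [0.117, 0.993, 0.0], [0.001, 0.0, -1.0]]
force: [0.1, -0.1, 0.5]
opening: 0.692
grasp_force: 0.0
```

Emit:
play_rows(
  motion=[
    [[0,0,0,0,0,0],[0,0,0,0,0,0],[0,0,0,0,0,0],[0,0,0,0,0,0],[0,0,0,0,0,0],[0,0,0,0,0,0]],
  ],
  fingers=0.0,
)

```text
time_s: 17.38
position: [0.4447, -0.0658, 0.0376]
tcp_rot: [[-0.993, 0.115, 0.001], [0.115, 0.993, -0.001], [-0.001, -0.0, -1.0]]
force: [-0.9, -0.6, 4.5]
opening: 0.365
grasp_force: 30.0
```

Emit:
play_rows(
  motion=[
    [[0,0,-0.01,0,0,0],[0,0,-0.03,0,0,0],[0,0,-0.06,0,0,0],[0,0,-0.09,0,0,0],[0,0,-0.1,0,0,0]],
  ],
)

```text
time_s: 17.8
position: [0.4455, -0.066, 0.14]
tcp_rot: [[-0.993, 0.115, 0.004], [0.115, 0.993, -0.002], [-0.005, -0.001, -1.0]]
force: [0.5, -0.1, -2.3]
opening: 0.358
grasp_force: 30.0
```

```bash
python3 -c "
from fit import *
go((.4406,.3076,.13,253.4))"
```

```text
t 17.8 at [ 0.4455 -0.066   0.14  ] yaw 173.38 open 0.358 gf 30.04014934762381 F [ 0.5 -0.1 -2.3]
row [0.0479, 0.3705, 0.01] [0, 0, np.float64(-80.0)] len 0.374
```

To row units: -45 degrees / 60 = -0.75.

Emit:
play_rows(
  motion=[
    [[0.001,0.01,0,0,0,-0.05],[0.004,0.035,0,0,0,-0.15],[0.008,0.068,0,0,0,-0.25],[0.013,0.1,0,0,0,-0.35],[0.017,0.133,0,0,0,-0.45],[0.021,0.166,0,0,0,-0.55],[0.025,0.195,0,0,0,-0.65],[0.028,0.22,0,0,0,-0.75]],
  ],
)

```text
time_s: 18.47
position: [0.4408, 0.1581, 0.1369]
tcp_rot: [[-0.78, -0.625, -0.001], [-0.625, 0.78, 0.0], [0.001, 0.001, -1.0]]
force: [0.5, -0.9, -1.9]
opening: 0.366
grasp_force: 30.0
```

```bash
python3 -c "
from fit import *
go((.4406,.3076,.13,253.4))"
```

```text
t 18.47 at [0.4408 0.1581 0.1369] yaw -141.28 open 0.366 gf 30.037848815554753 F [ 0.5 -0.9 -1.9]
row [-0.0933, 0.1168, 0.0069] [0, 0, np.float64(-34.7)] len 0.15
```

To row units: -34.7 degrees / 60 = -0.5783.

Emit:
play_rows(
  motion=[
    [[-0.018,0.022,0,0,0,-0.1],[-0.037,0.046,0,0,0,-0.2],[-0.056,0.07,0,0,0,-0.3],[-0.072,0.09,0,0,0,-0.4],[-0.084,0.105,0,0,0,-0.5],[-0.091,0.114,0,0,0,-0.5783],[-0.093,0.117,0,0,0,-0.5783],[-0.093,0.117,0,0,0,-0.5783]],
  ],
)

```text
time_s: 19.13
position: [0.4415, 0.3061, 0.1367]
tcp_rot: [[-0.292, -0.956, -0.001], [-0.956, 0.292, -0.0], [0.001, 0.001, -1.0]]
force: [-0.1, 0.5, -2.4]
opening: 0.36
grasp_force: 30.0
```

```bash
python3 -c "
from fit import *
d=snap('wrist','y1.png')
refit('red_tin',.554,.286,0,.014)
go((.4406,.3076,.044,253.4))"
```

```text
red_tin [0.5536 0.2849] 7.1 0.065
t 19.28 at [0.4418 0.3046 0.1368] yaw -107.06 open 0.366 gf 30.040115718729794 F [ 1.  -0.  -1.4]
row [-0.0025, 0.002, 0.0928] [0, 0, np.float64(-0.5)] len 0.093
```

View pics/y1.png

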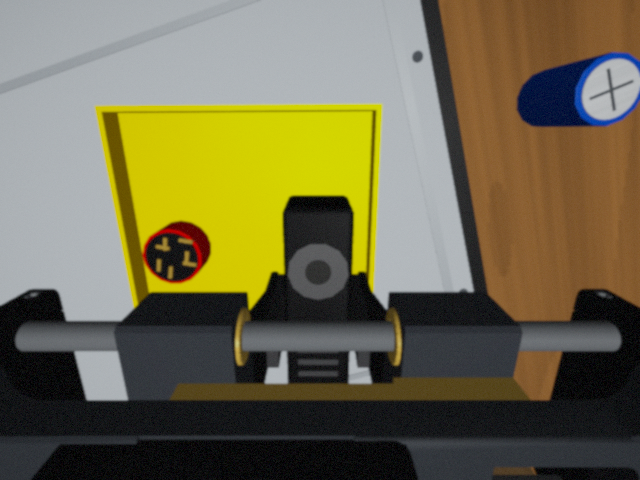

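Emit:
play_rows(
  motion=[
    [[-0.002,0,0.015,0,0,0],[-0.002,0,0.04,0,0,0],[-0.002,0,0.065,0,0,0],[-0.002,0,0.08,0,0,0],[-0.002,0,0.087,0,0,0],[-0.002,0,0.0905,0,0,0],[-0.002,0,0.0905,0,0,0],[-0.002,0,0.0905,0,0,0]],
  ],
)

```text
time_s: 19.95
position: [0.4435, 0.3073, 0.0472]
tcp_rot: [[-0.292, -0.956, 0.001], [-0.956, 0.292, 0.0], [-0.001, -0.001, -1.0]]
force: [-0.5, -0.4, -1.1]
opening: 0.367
grasp_force: 30.0
```

Emit:
play_rows(
  motion=[
    [[0,0,0.001,0,0,0],[0,0,0.002,0,0,0],[0,0,0.003,0,0,0],[0,0,0.003,0,0,0]],
  ],
)

```text
time_s: 20.28
position: [0.4429, 0.3076, 0.0439]
tcp_rot: [[-0.291, -0.957, 0.001], [-0.957, 0.291, 0.0], [-0.0, -0.001, -1.0]]
force: [0.3, 0.4, -1.4]
opening: 0.365
grasp_force: 30.0
```

Emit:
play_rows(
  motion=[
    [[0,0,0.001,0,0,0],[0,0,0.0015,0,0,0],[0,0,0.002,0,0,0],[0,0,0.002,0,0,0]],
  ],
)

```text
time_s: 20.62
position: [0.4428, 0.3075, 0.0417]
tcp_rot: [[-0.291, -0.957, 0.0], [-0.957, 0.291, 0.0], [-0.0, -0.0, -1.0]]
force: [-0.3, 0.0, 0.4]
opening: 0.364
grasp_force: 30.0
```

Emit:
play_rows(
  motion=[
    [[0,0,0.0005,0,0,0],[0,0,0.0005,0,0,0]],
  ],
)

```text
time_s: 20.78
position: [0.4428, 0.3075, 0.0417]
tcp_rot: [[-0.291, -0.957, 0.0], [-0.957, 0.291, 0.0], [-0.0, -0.0, -1.0]]
force: [-1.4, -0.6, 4.1]
opening: 0.365
grasp_force: 30.0
```

Emit:
play_rows(
  motion=[
    [[0,0,0,0,0,0],[0,0,0,0,0,0],[0,0,0,0,0,0],[0,0,0,0,0,0]],
  ],
  fingers=0.042,
)

```text
time_s: 21.12
position: [0.4429, 0.3075, 0.0409]
tcp_rot: [[-0.291, -0.957, 0.0], [-0.957, 0.291, 0.0], [-0.0, -0.0, -1.0]]
force: [-0.4, -1.3, -0.5]
opening: 0.476
grasp_force: 0.0
```

Emit:
play_rows(
  motion=[
    [[0,0,-0.015,0,0,0],[0,0,-0.05,0,0,0],[0,0,-0.085,0,0,0],[0,0,-0.12,0,0,0],[0,0,-0.14,0,0,0]],
  ],
)

```text
time_s: 21.53
position: [0.4441, 0.3081, 0.1844]
tcp_rot: [[-0.291, -0.957, 0.004], [-0.957, 0.291, 0.002], [-0.003, -0.004, -1.0]]
force: [0.5, 0.9, 1.5]
opening: 0.482
grasp_force: 0.0
```

```bash
python3 -c "
from fit import *
refit('speaker',.4425,.3075,253.4,.014)
refit('red_tin',.5536,.285,0,.014)
go((.56,-.0,.25,234.6),(.672,-.089,.19,234.6))"
```

```text
speaker [0.4428 0.3069] 253.3 0.045
red_tin [0.5535 0.2854] 1.2 0.027
t 21.73 at [0.4427 0.3074 0.1812] yaw -106.95 open 0.486 gf 0.0 F [-0.2 -0.3  0.5]
row [0.2599, -0.2018, -0.0688] [0, 0, np.float64(18.5)] len 0.336
row [0.0077, -0.1429, 0.06] [0, 0, -0.0] len 0.155
```

To row units: 18.5 degrees / 60 = 0.3083.

Emit:
play_rows(
  motion=[
    [[0.02,-0.015,-0.005,0,0,0.0333],[0.05,-0.039,-0.012,0,0,0.0833],[0.08,-0.062,-0.02,0,0,0.1333],[0.11,-0.085,-0.03,0,0,0.1833],[0.14,-0.109,-0.04,0,0,0.2333],[0.17,-0.132,-0.05,0,0,0.2833],[0.2,-0.155,-0.06,0,0,0.3083],[0.225,-0.175,-0.065,0,0,0.3083]],
  ],
)

```text
time_s: 22.4
position: [0.5447, 0.0387, 0.2449]
tcp_rot: [[-0.582, -0.813, -0.002], [-0.813, 0.582, -0.0], [0.001, 0.002, -1.0]]
force: [1.5, 0.0, 0.0]
opening: 0.48
grasp_force: 0.0
```

```bash
python3 -c "
from fit import *
go((.672,-.089,.19,234.6)); print(bot.read_state()['joint_positions'])"
```

```text
t 22.4 at [0.5447 0.0387 0.2449] yaw -125.56 open 0.48 gf 0.0 F [1.5 0.  0. ]
row [0.0299, -0.1778, 0.0549] [0, 0, np.float64(-0.2)] len 0.188
[-7.64827086e+00  2.38190050e+01  9.30336270e+01 -2.44350095e-02
  6.32774312e+01 -1.52075493e+02]
```

The last joint would end up near its limit here, so I'll unwind the wrist by half a turn on the way.

To row units: 56 degrees / 60 = 0.9333.

Emit:
play_rows(
  motion=[
    [[0.004,-0.02,0,0,0,0.1167],[0.008,-0.04,0,0,0,0.2333],[0.012,-0.06,0,0,0,0.35],[0.015,-0.08,0,0,0,0.4667],[0.018,-0.1,0,0,0,0.5833],[0.02,-0.11,0,0,0,0.7],[0.02,-0.11,0,0,0,0.8167],[0.02,-0.11,0,0,0,0.9333]],
  ],
)

```text
time_s: 23.07
position: [0.622, -0.0396, 0.2428]
tcp_rot: [[-0.999, 0.033, -0.005], [0.033, 0.999, 0.001], [0.005, 0.001, -1.0]]
force: [0.1, -0.4, -0.6]
opening: 0.48
grasp_force: 0.0
```

To row units: 56 degrees / 60 = 0.9333.

Emit:
play_rows(
  motion=[
    [[0,0,0,0,0,0.1167],[0,0,0,0,0,0.2333],[0,0,0,0,0,0.35],[0,0,0,0,0,0.4667],[0,0,0,0,0,0.5833],[0,0,0,0,0,0.7],[0,0,0,0,0,0.8167],[0,0,0,0,0,0.9333]],
  ],
)

```text
time_s: 23.73
position: [0.6214, -0.0386, 0.2431]
tcp_rot: [[-0.533, 0.846, -0.005], [0.846, 0.533, 0.001], [0.004, -0.004, -1.0]]
force: [0.6, -0.4, -0.9]
opening: 0.484
grasp_force: 0.0
```

To row units: 56 degrees / 60 = 0.9333.

Emit:
play_rows(
  motion=[
    [[0,0,0,0,0,0.1167],[0,0,0,0,0,0.2333],[0,0,0,0,0,0.35],[0,0,0,0,0,0.4667],[0,0,0,0,0,0.5833],[0,0,0,0,0,0.7],[0,0,0,0,0,0.8167],[0,0,0,0,0,0.9333]],
  ],
)

```text
time_s: 24.4
position: [0.6214, -0.0386, 0.243]
tcp_rot: [[0.404, 0.915, -0.005], [0.915, -0.404, 0.001], [-0.001, -0.005, -1.0]]
force: [0.9, -1.1, 0.5]
opening: 0.481
grasp_force: 0.0
```

```bash
python3 -c "
from fit import *
go((.66,-.105,.19,54.6)); print(np.round(bot.read_state()['joint_positions'],1))"
```

```text
t 24.4 at [ 0.6214 -0.0386  0.243 ] yaw 66.2 open 0.481 gf 0.0 F [ 0.9 -1.1  0.5]
row [-0.0451, 0.0621, 0.053] [0, 0, np.float64(11.6)] len 0.093
[-13.8  29.9  82.    0.   68.4  10. ]
```

To row units: 11.6 degrees / 60 = 0.1933.

Emit:
play_rows(
  motion=[
    [[-0.008,0.022,0.01,0,0,0.0667],[-0.016,0.044,0.03,0,0,0.15],[-0.022,0.058,0.05,0,0,0.1933],[-0.025,0.066,0.063,0,0,0.1933],[-0.025,0.066,0.063,0,0,0.1933],[-0.025,0.066,0.063,0,0,0.1933]],
  ],
  fingers=0.058,
)

```text
time_s: 24.9
position: [0.6717, -0.0876, 0.1804]
tcp_rot: [[0.574, 0.819, -0.006], [0.819, -0.574, 0.002], [-0.002, -0.006, -1.0]]
force: [-0.9, -0.8, -0.1]
opening: 0.663
grasp_force: 0.0
```

```bash
python3 -c "
from fit import *
d=refit('power_board',.672,-.089,54.6)
cv2.imwrite('pics/pb.png',cv2.cvtColor(d['frame'],cv2.COLOR_RGB2BGR))
go((.672,-.089,.039,54.6))"
```

```text
power_board [ 0.6716 -0.0896] 55.6 0.016
t 25.0 at [ 0.6728 -0.0873  0.1831] yaw 55.02 open 0.667 gf 0.0 F [-0.1  0.4  0. ]
row [-0.0018, 0.0003, 0.1441] [0, 0, np.float64(0.4)] len 0.144
```

View pics/pb.png

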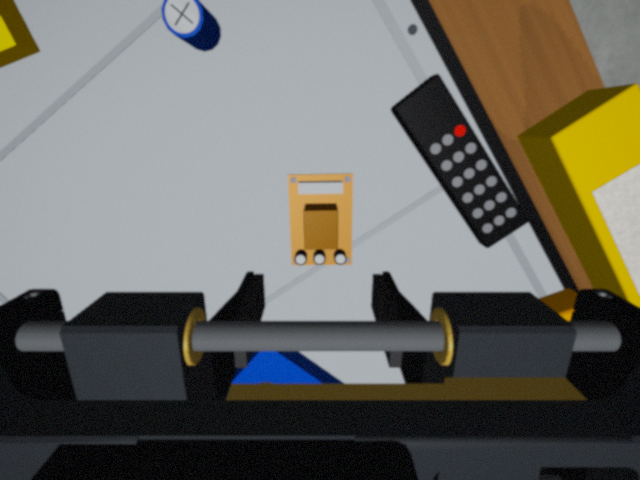

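The tan board at (321,220) is aligned between the fingers, and the fit is very good.

To row units: -0.5 degrees / 60 = -0.0083.

Emit:
play_rows(
  motion=[
    [[-0.001,0,0.03,0,0,0],[-0.0025,0,0.065,0,0,-0.0083],[-0.0025,0,0.1,0,0,-0.0083],[-0.0025,0,0.125,0,0,-0.0083],[-0.0025,0,0.138,0,0,-0.0083],[-0.0025,0,0.1425,0,0,-0.0083],[-0.0025,0,0.1425,0,0,-0.0083],[-0.0025,0,0.1425,0,0,-0.0083]],
  ],
)

```text
time_s: 25.67
position: [0.6732, -0.0902, 0.0425]
tcp_rot: [[0.567, 0.824, 0.003], [0.824, -0.567, -0.001], [0.001, 0.003, -1.0]]
force: [0.1, -0.4, 0.8]
opening: 0.668
grasp_force: 0.0
```

Emit:
play_rows(
  motion=[
    [[0,0,0,0,0,0],[0,0,0,0,0,0],[0,0,0,0,0,0],[0,0,0,0,0,0],[0,0,0,0,0,0],[0,0,0,0,0,0]],
  ],
  fingers=0.0,
)

```text
time_s: 26.17
position: [0.672, -0.0902, 0.041]
tcp_rot: [[0.567, 0.824, 0.0], [0.824, -0.567, -0.0], [0.0, 0.0, -1.0]]
force: [-0.4, -0.8, 2.4]
opening: 0.345
grasp_force: 30.0
```

Emit:
play_rows(
  motion=[
    [[0,0,-0.01,0,0,0],[0,0,-0.03,0,0,0],[0,0,-0.06,0,0,0],[0,0,-0.09,0,0,0],[0,0,-0.11,0,0,0]],
  ],
)

```text
time_s: 26.58
position: [0.6725, -0.0903, 0.1533]
tcp_rot: [[0.567, 0.824, 0.002], [0.824, -0.567, -0.001], [0.001, 0.002, -1.0]]
force: [-0.4, -1.2, -1.9]
opening: 0.341
grasp_force: 30.0
```

```bash
python3 -c "
from fit import *
print(tl('y',.0003,-.045))
go((.4815,.2485,.14,73.4))"
```

```text
(np.float64(0.4817), np.float64(0.2484))
t 26.58 at [ 0.6725 -0.0903  0.1533] yaw 55.46 open 0.341 gf 29.976461324840784 F [-0.4 -1.2 -1.9]
row [0.1707, -0.3494, 0.0133] [0, 0, np.float64(-17.9)] len 0.389
```

To row units: -16 degrees / 60 = -0.2667.

Emit:
play_rows(
  motion=[
    [[0.006,-0.012,0,0,0,-0.0167],[0.02,-0.04,0,0,0,-0.05],[0.036,-0.074,0,0,0,-0.0833],[0.053,-0.108,0,0,0,-0.1167],[0.07,-0.143,0,0,0,-0.1667],[0.087,-0.178,0,0,0,-0.2],[0.102,-0.209,0,0,0,-0.2333],[0.114,-0.233,0,0,0,-0.2667]],
  ],
)

```text
time_s: 27.25
position: [0.5399, 0.1388, 0.149]
tcp_rot: [[0.314, 0.949, -0.006], [0.949, -0.314, 0.001], [-0.001, -0.006, -1.0]]
force: [-0.3, 0.6, -2.8]
opening: 0.341
grasp_force: 30.0
```

```bash
python3 -c "
from fit import *
go((.4817,.2484,.14,73.4))"
```

```text
t 27.25 at [0.5399 0.1388 0.149 ] yaw 71.67 open 0.341 gf 29.976067962124944 F [-0.3  0.6 -2.8]
row [0.0858, -0.0897, 0.009] [0, 0, np.float64(-1.7)] len 0.124
```

To row units: -1.7 degrees / 60 = -0.0283.

Emit:
play_rows(
  motion=[
    [[0.02,-0.021,0,0,0,-0.0167],[0.042,-0.044,0,0,0,-0.0283],[0.062,-0.065,0,0,0,-0.0283],[0.076,-0.08,0,0,0,-0.0283],[0.083,-0.088,0,0,0,-0.0283],[0.086,-0.09,0,0,0,-0.0283],[0.086,-0.09,0,0,0,-0.0283],[0.086,-0.09,0,0,0,-0.0283]],
  ],
)

```text
time_s: 27.92
position: [0.4869, 0.2455, 0.1502]
tcp_rot: [[0.29, 0.957, -0.0], [0.957, -0.29, -0.001], [-0.001, 0.0, -1.0]]
force: [0.2, -0.2, -2.6]
opening: 0.345
grasp_force: 30.0
```

Emit:
play_rows(
  motion=[
    [[0,0,0,0,0,0],[0,0,0,0,0,0],[0,0,0,0,0,0]],
  ],
)

```text
time_s: 28.17
position: [0.4872, 0.2452, 0.1505]
tcp_rot: [[0.291, 0.957, 0.0], [0.957, -0.291, -0.0], [-0.0, 0.0, -1.0]]
force: [0.4, 0.2, -2.0]
opening: 0.34
grasp_force: 30.0
```

```bash
python3 -c "
from fit import *
d=snap('wrist','y2.png')
go((.4817,.2484,.05,73.4))"
```

```text
t 28.22 at [0.4871 0.2453 0.1505] yaw 73.07 open 0.341 gf 29.97660655528307 F [ 0.1  0.3 -2.5]
row [0.0014, -0.0061, 0.1005] [0, 0, np.float64(-0.3)] len 0.101
```

View pics/y2.png

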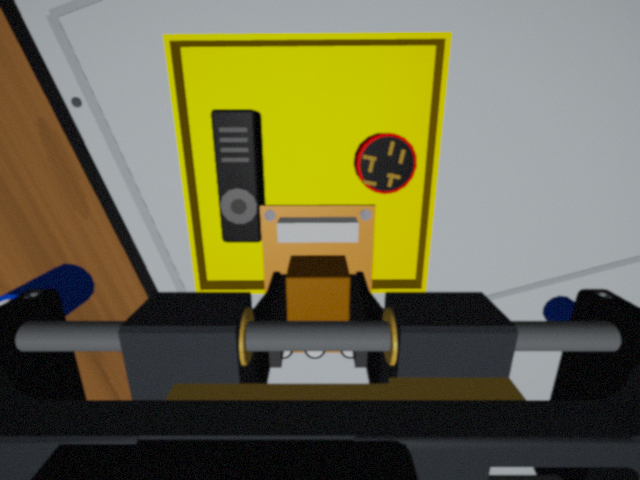

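To row units: -0.3 degrees / 60 = -0.005.

Emit:
play_rows(
  motion=[
    [[0.0015,-0.004,0.01,0,0,-0.005],[0.0015,-0.006,0.035,0,0,-0.005],[0.0015,-0.006,0.06,0,0,-0.005],[0.0015,-0.006,0.075,0,0,-0.005],[0.0015,-0.006,0.08,0,0,-0.005],[0.0015,-0.006,0.08,0,0,-0.005],[0.0015,-0.006,0.08,0,0,-0.005],[0.0015,-0.006,0.08,0,0,-0.005]],
  ],
)

```text
time_s: 28.88
position: [0.4823, 0.2494, 0.0715]
tcp_rot: [[0.285, 0.959, 0.002], [0.959, -0.285, 0.001], [0.001, 0.002, -1.0]]
force: [0.6, -0.0, -2.0]
opening: 0.341
grasp_force: 30.0
```

```bash
python3 -c "
from fit import *
go((.4817,.2484,.047,73.4))"
```

```text
t 28.88 at [0.4823 0.2494 0.0715] yaw 73.44 open 0.341 gf 29.976469120010734 F [ 0.6 -0.  -2. ]
row [-0.0011, -0.0003, 0.0245] [0, 0, np.float64(0.0)] len 0.025
```

Emit:
play_rows(
  motion=[
    [[-0.001,0,0.008,0,0,0],[-0.001,0,0.015,0,0,0],[-0.001,0,0.02,0,0,0],[-0.001,0,0.023,0,0,0],[-0.001,0,0.0235,0,0,0],[-0.001,0,0.0235,0,0,0]],
  ],
)

```text
time_s: 29.38
position: [0.4807, 0.2483, 0.0466]
tcp_rot: [[0.285, 0.959, -0.001], [0.959, -0.285, -0.0], [-0.0, -0.001, -1.0]]
force: [-0.5, -0.2, -2.5]
opening: 0.339
grasp_force: 30.0
```

Emit:
play_rows(
  motion=[
    [[0,0,0.001,0,0,0],[0,0,0.002,0,0,0],[0,0,0.002,0,0,0],[0,0,0.002,0,0,0]],
  ],
)

```text
time_s: 29.72
position: [0.481, 0.2483, 0.0451]
tcp_rot: [[0.285, 0.959, 0.0], [0.959, -0.285, 0.0], [0.0, 0.0, -1.0]]
force: [-0.7, 0.3, -2.3]
opening: 0.344
grasp_force: 30.0
```

Emit:
play_rows(
  motion=[
    [[0,0,0.0005,0,0,0],[0,0,0.001,0,0,0],[0,0,0.001,0,0,0]],
  ],
)

```text
time_s: 29.97
position: [0.4811, 0.2483, 0.0449]
tcp_rot: [[0.285, 0.959, 0.001], [0.959, -0.285, 0.0], [0.0, 0.0, -1.0]]
force: [-1.4, -0.1, 3.9]
opening: 0.337
grasp_force: 30.0
```

Contact. I'll release with a small opening and rise.

Emit:
play_rows(
  motion=[
    [[0,0,0,0,0,0],[0,0,0,0,0,0],[0,0,0,0,0,0],[0,0,0,0,0,0]],
  ],
  fingers=0.037,
)

```text
time_s: 30.3
position: [0.4811, 0.2483, 0.044]
tcp_rot: [[0.285, 0.959, 0.0], [0.959, -0.285, 0.0], [0.0, 0.0, -1.0]]
force: [-0.4, 0.8, -0.3]
opening: 0.422
grasp_force: 0.0
```

Emit:
play_rows(
  motion=[
    [[0,0,-0.01,0,0,0],[0,0,-0.035,0,0,0],[0,0,-0.07,0,0,0],[0,0,-0.11,0,0,0],[0,0,-0.15,0,0,0],[0,0,-0.19,0,0,0],[0,0,-0.2,0,0,0]],
  ],
)

```text
time_s: 30.88
position: [0.4841, 0.2494, 0.2512]
tcp_rot: [[0.285, 0.959, 0.012], [0.959, -0.285, 0.004], [0.007, 0.011, -1.0]]
force: [0.4, 0.3, 1.3]
opening: 0.426
grasp_force: 0.0
```

```bash
python3 -c "
from fit import *
d=refit('power_board',.4815,.2484,73.4,.014)
refit('speaker',.4428,.307,73.4,.014);refit('red_tin',.5536,.285,0,.014)
cv2.imwrite('pics/end.png',cv2.cvtColor(d['frame'],cv2.COLOR_RGB2BGR))
d=snap('side','end2.png')
cv2.imwrite('pics/end2.png',cv2.resize(cv2.cvtColor(d['frame'],cv2.COLOR_RGB2BGR)[120:,200:580],None,fx=1.6,fy=1.6))"
```

```text
power_board [0.4807 0.2478] 73.4 0.026
speaker [0.4425 0.3075] 71.2 0.069
red_tin [0.5516 0.2861] 32.7 0.106
```

View pics/end.png

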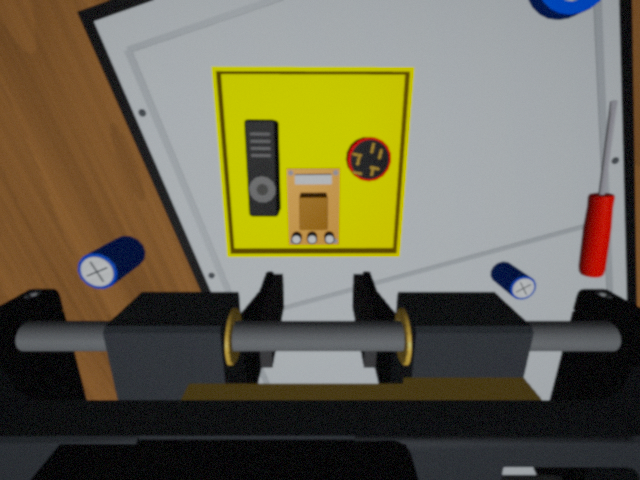

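View pics/end2.png

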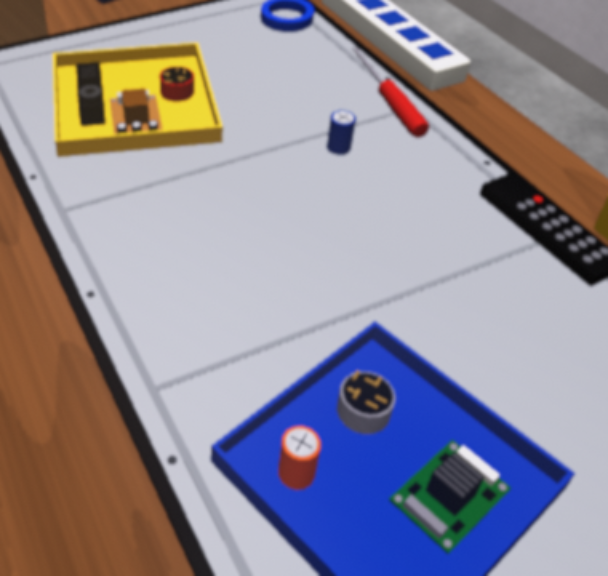

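The first picture shows the power board at (313,206), clear of the speaker at (262,168) and the red tin at (368,159). The second shows the orange capacitor standing and the control board flat in the blue tray, clear of the steel tin. The blue capacitor hasn't moved, so I'm handing in.

```bash
python3 -c "
from rig import bot
print(bot.hand_in())"
```

```text
the job is handed in; nothing more can be done
None
```

I handed the job in at about 31 s of the 99 s limit, with no verdict shown. The last pictures show all four parts right way up in their trays, clear of the tins and each other, and the tins and blue capacitor still in place.

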